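# Set the in-feed guide roller to 24 mm bar with a gauge

### The arm

A 6-joint arm with a two-finger parallel gripper is mounted at the origin on the work surface. World frame = base frame: x ahead of the robot, y to its left, z up, the work surface at z = 0. Lengths are in m, angles in rad, forces in N, time in s.
With the tool pointing down it reaches from about 0.425 to 0.95 m from the base axis. Payload 3.5 kg.
Tool frame: the origin (TCP) lies on the centre line of the jaws, within the pads' length; the fingertips stand 11 mm ahead of it and the grasp point (between the pads) lies 8 mm behind it; z points along the fingers, y is the line along which they close (so a half turn about z gives the same grasp; the last joint's range is limited). The gripper opens to 85 mm and grips with 20 to 120 N. Pads are 22 mm wide; open, the fingers measure 114 mm over their backs; the gripper's body (76 mm by 85 mm) begins 54 mm behind the grasp point. The pads swing forward as they close: fully open they stand 13 mm farther back than shut.
Start: joints at [-1.456, 0.286, 1.577, -0, 1.279, -0.15], TCP at [0.177, -0.651, 0.242] pointing down, gripper open.
Joint ranges: [-2.77, 2.77], [-0.9, 2.22], [0.21, 2.48], [-1.53, 4.67], [0.24, 2.81], [-2.84, 2.84]. Speed limits (rad/s): [2.79, 2.79, 3.14, 3.14, 3.14, 3.14].

### API

Orientations are given as a unit quaternion [x, y, z, w].
In Python, from plant import ctrl gives the robot as it stands.
- The arm moves only by the tool step_arm, never from a script. Its argument "motion" is a list of rows, each an object with "offset": the shift along the tool's x, y, z in m, a list of three; "twist": the turn about the tool's z in degrees. A call has 1 to 12 rows; each row is the pose to reach, as a shift and turn from the pose commanded when the call began, along the tool's axes at that moment; what a row does not reach only later rows make up. A row lasts 1/10 s, in which the tool goes at most 50 mm and 8.59 degrees, less where a joint would pass 70% of its speed; a pose out of reach is approached as far as the arm can. A call with a gripper value outside its range is refused whole. "gripper" is the finger opening in m, from 0 to 0.0854, set as the call begins (left out, the last holds). The fingers move at their own pace and stop on an object; "grip_force" is the grip in N (left out, the last holds). Time passes only in rows, so rows that repeat a pose let the fingers close. It gives the time, the measured TCP pose, the force, the opening and the grip force at its end, in the units of the state.
- ctrl.get_state(): the state, without advancing time (a new reading comes with each control period).
- ctrl.read_camera(name): name is "side" or "top"; returns the picture (480x640x3 uint8, blue, green, red); there is no depth.
- ctrl.calibration(name): a dict with "fx", "fy", "cx", "cy" (pixels), "cam_to_world" (4x4, takes a point from camera to world coordinates). Camera axes: x right, y up, looking along -z (the intrinsics and any distortion apply to the point x, -y, -z); pixel columns grow to the right and rows downward; lengths in m; the calibration is good to about 2 mm. A picture is of the moment at which its call begins. calibration takes no time and is no camera call.
- ctrl.sign_off(): hands the job in; it is judged then, once.
The state is a dict: "time": time; "qpos": joint angles; "dq": joint speeds; "joint_efforts": joint torques, N m; "eef_pos": TCP position; "tcp_rot": TCP orientation; "contact_force": force on the tool from outside, world axes, zero at the start; "wrist_torque": the same for the moment, N m; "opening": opening from 0.0 (shut) to 1.0 (fully open); "finger_force": force on a finger pad.
Only numpy, scipy, OpenCV 4.12 (cv2) and the standard library are available. Lean on these libraries where they do the work, as an engineer would, in place of code of your own. Each camera call takes 0.05 s, during which the arm holds its last target. There are 200 camera calls.

### The job

The in-feed guide is still set too narrow for 24 mm bar: swing its red-knobbed lever back until the eccentric roller stands well clear, then push the green-handled 24 mm gauge from the tray home along the fence, flat on the plate, and let go of it. Bring the roller gently up to the gauge with the lever until it just touches, let go of the lever, and check the setting by drawing the gauge straight out along the fence: it must slide with only a light drag, and the roller must stay as set. Put the green gauge back upright on the floor of its tray, and leave the yellow gauge, the standing spindle, the micrometer and the spanner where they are.

Things in the scene. Friction and masses are not known exactly. Their poses are not given: they have to be found in the camera images.
- guide: Guide base: steel plate fixed to the bench, its x -140 to +110 mm, its y -50 to +90 mm, 12 mm thick. Origin on the bench right under the eccentric bolt's vertical axis. Bar runs along its x; +y points from roller to fence. Place and yaw vary from run to run.
- fence: Fixed aluminium fence bar on the plate, x -50 to +100 mm, y 0 to +22 mm, 30 mm high. Origin on the guiding face (it looks to the roller, -y), level with the plate's top; x parallel to the guide's x. Its y in the guide frame is 52 mm give or take 3 mm. The gauge enters at its x = -50 mm end, moving in +x.
- roller_axis (a point): Centre of the steel guide roller (56 mm diameter, from 3 to 31 mm above the plate, spins freely), 17 mm above the plate, 10 mm off the bolt's axis. Gap = distance of this point from the fence's face - 28 mm; to be set to 24 mm.
- adjuster (a joint): Angle of eccentric bolt and lever, rad, 0 to 2.9, counter-clockwise from above. 0 is the widest gap, more closes it: gap = fence y in guide frame - 28 mm + 10 mm * cos(angle). The lever points (angle - 1.9) from the guide's +x. Friction (1 N at the knob, more if pinched) holds it where left; on touching a gauge the push rises by 2 N in 0.04 rad. Starts at 2.2 to 2.75, too narrow for the gauge.
- lever_knob (a point): Middle of the upright round red knob at the lever's end: 20 mm diameter, 36 mm tall (72 to 108 mm above the bench), 90 mm from the bolt's axis. Steel arm below it, top 67 mm above the bench; hub over the bolt up to 83 mm high. The knob may turn between the fingers.
- gauge24: Green-handled 24 mm gauge, about 0.34 kg, standing on its underside. Origin on the underside, mid-blade; x to the blade's tip, z up. Steel blade x -50 to +50 mm, 24 mm thick (y), 38 mm tall; green handle x -120 to -50, 30 mm thick, 50 mm tall, level underneath. The handle's shoulder stops at the fence's end: home is fence x 0, y -12 mm, z 0.
- gauge18: Yellow-handled 18 mm gauge, the same shape with an 18 mm thick blade; it stays in the tray.
- tray: Fixed shallow wooden tray, 215 mm (x) by 165 mm (y), walls 6 mm thick, 16 mm high, floor about 6 mm thick, one divider along x at y = 0: two lanes, one for each gauge. Origin under its centre. The gauges stand along x, tips to +x, in either lane, origin about x +33, y +41 or -41 mm.
- spindle: Bystander: turned steel spindle standing upright, 38 mm diameter foot, 125 mm tall, origin under it.
- micrometer: Bystander: blue outside micrometer lying flat, about 150 mm long and 14 mm high, origin on the bench in the middle of its bow.
- spanner: Bystander: spanner lying flat, 160 mm long, origin in its middle.
There are look-alikes about, which are no part of the job. What is shaped like the gauge24 but purple is not meant.

How it is judged:
On the way, in this order (a step that is already met when the one before it is completed fails the run):
1. with the roller backed off, the green gauge stands flat on the plate, home along the fence (y of gauge24 in the frame of fence between -0.02 and -0.008 m and z of gauge24 in the frame of fence between -0.004 and 0.005 m and angle between the x axis of gauge24 and the x axis of fence, either way round below 0.12 rad and x of gauge24 in the frame of fence above -0.012 m and y of roller_axis in the frame of fence below -0.0535 m), for 0.2 s.
2. the roller is brought up to the gauge (gap 24 mm within 1 mm) with gauge and lever let go (y of gauge24 in the frame of fence between -0.02 and -0.008 m and z of gauge24 in the frame of fence between -0.004 and 0.005 m and angle between the x axis of gauge24 and the x axis of fence, either way round below 0.12 rad and x of gauge24 in the frame of fence above -0.015 m and y of roller_axis in the frame of fence between -0.053 and -0.051 m and contact force between the fingers and adjuster below 0.2 N and contact force between the fingers and gauge24 below 0.2 N), for 0.2 s.
3. the gauge is drawn back along the fence through the gap, flat on the plate, with a light drag (roller pressing under 30 N), and the setting stays (y of gauge24 in the frame of fence between -0.02 and -0.008 m and z of gauge24 in the frame of fence between -0.004 and 0.005 m and angle between the x axis of gauge24 and the x axis of fence, either way round below 0.12 rad and x of gauge24 in the frame of fence between -0.055 and -0.022 m and contact force between adjuster and gauge24 below 30 N and y of roller_axis in the frame of fence between -0.053 and -0.051 m), for 0.05 s.
At the end, for the whole second after the job is handed in: The gap between roller and fence is 24 mm within 1 mm; the green gauge stands upright and at rest on the floor of the tray (y of roller_axis in the frame of fence between -0.053 and -0.051 m and x of gauge24 in the frame of tray between -0.06 and 0.06 m and y of gauge24 in the frame of tray between -0.07 and 0.07 m and z of gauge24 in the frame of tray below 0.009 m and angle between gauge24's own z axis and vertical below 0.08 rad and linear speed of gauge24 below 0.01 m/s and velocity of joint adjuster below 0.02 rad/s); the robot touches nothing.
It fails at once if the gauge18 is moved more than 20 mm (distance of gauge18 from where it was at the start of the episode above 0.02 m).
It fails at once if the spindle is moved more than 20 mm (distance of spindle from where it was at the start of the episode above 0.02 m).
It fails at once if the micrometer is moved more than 20 mm (distance of micrometer from where it was at the start of the episode above 0.02 m).
It fails at once if the spanner is moved more than 20 mm (distance of spanner from where it was at the start of the episode above 0.02 m).
It fails at once if the roller is forced hard against the gauge (over 100 N) (contact force between adjuster and gauge24 above 100 N).
It also fails if it takes over 72 s, if anything falls off the work surface, if the arm or the gripper's body presses on something with over 40 N, if the wrist force passes 120 N, or if a joint passes its speed limit or range.

## Working session

There is one attempt and no reset: what is moved stays moved. The work goes in short steps, Python scripts to look and compute and a tool call to move; the robot and the scene stay as the last step left them, time stands still between calls to the robot, and variables do not carry over. Pictures are saved under pics/ and viewed, at most 10 in all, crops included, and the job is handed in when it is done.

Besides the shell and the picture viewer there is one more tool, called after ">>>" as name([rows], argument=value, ...), one row to a line, values as JSON. step_arm: Moves the arm, as the interface text tells. Its arguments: {"type":"object","properties":{"motion":{"type":"array"},"gripper":{"type":"number"},"grip_force":{"type":"number"}},"required":["motion"]}

```bash
ls; mkdir -p pics
python3 - <<'E'
from plant import ctrl
import cv2
for n in("top","side"):
    im=ctrl.read_camera(n); cv2.imwrite(f"pics/{n}0.png",im)
    c=ctrl.calibration(n); print(n,{k:(v if k!="cam_to_world" else [[round(float(x),4) for x in r] for r in v]) for k,v in c.items()})
s=ctrl.get_state(); print(s)
E
```

```text
pics
top {'fx': 461.3169735632828, 'fy': 461.3169735632828, 'cx': 322.5146847204117, 'cy': 242.86297253117925, 'cam_to_world': [[-0.0199, 0.9879, -0.1539, 0.4251], [-0.9993, -0.0245, -0.0279, 0.0593], [-0.0313, 0.1533, 0.9877, 0.823], [0.0, 0.0, 0.0, 1.0]]}
side {'fx': 569.497518734209, 'fy': 569.497518734209, 'cx': 313.02629310151684, 'cy': 226.7282601394295, 'cam_to_world': [[-0.9599, 0.2144, -0.1806, 0.3398], [-0.2801, -0.7098, 0.6463, 0.8277], [0.0103, 0.671, 0.7414, 0.9749], [0.0, 0.0, 0.0, 1.0]]}
{'time': 0.1, 'qpos': array([-1.45597895e+00,  2.87121770e-01,  1.57804547e+00,  2.11881656e-05,
        1.27861295e+00, -1.50009757e-01]), 'dq': array([ 0.00178094, -0.00097168, -0.00322113,  0.00027174, -0.00031632,
        0.00042424]), 'joint_efforts': array([ 6.34056923e-04, -4.07296371e+01, -2.93697882e+01, -1.57340519e-04,
        3.41922845e-03,  5.98226194e-06]), 'eef_pos': array([ 0.17663603, -0.65087941,  0.24104763]), 'tcp_rot': array([ 9.91245937e-01,  1.32023849e-01,  2.93852964e-05, -1.09341896e-03]), 'contact_force': array([ 0.02764853, -0.07806046, -0.88468398]), 'wrist_torque': array([-0.02761879, -0.01021664,  0.0070813 ]), 'finger_force': 0.0, 'opening': 0.9973305492752136}
```

View pics/top0.png

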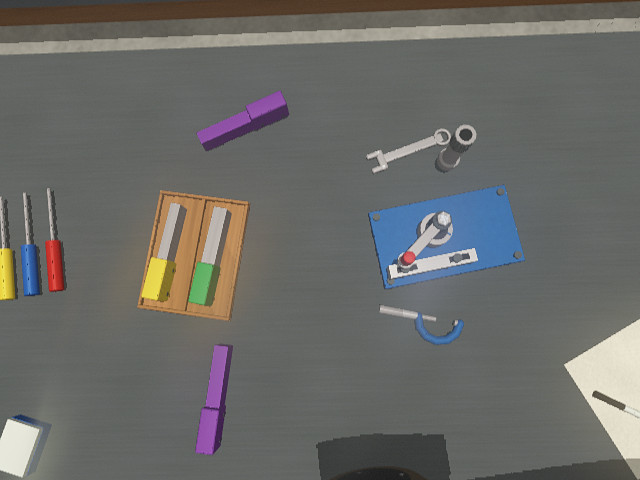

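View pics/side0.png

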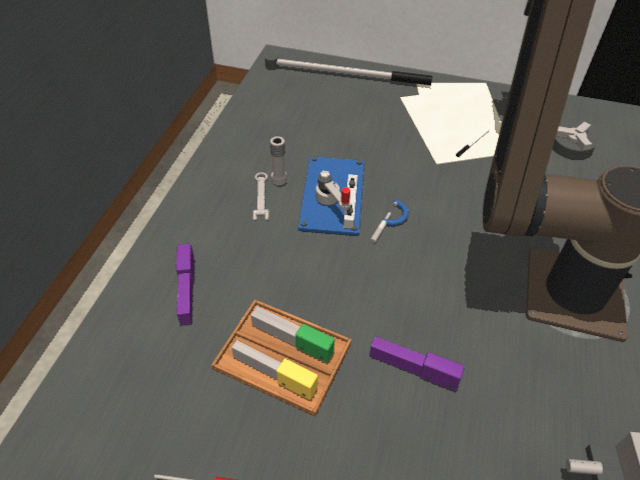

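Top view shows the tray (~195,255) with the green gauge in the right lane and yellow in the left. The blue guide plate is at ~(447,237), the red knob at (408,258), and the fence strip runs from (390,272) to (478,255). The decoys are purple.

```bash
cat > h.py <<'E'
import numpy as np, cv2
from plant import ctrl
def ray(cam,uv):
    c=ctrl.calibration(cam); T=np.array(c["cam_to_world"])
    d=np.array([(uv[0]-c["cx"])/c["fx"],-(uv[1]-c["cy"])/c["fy"],-1.])
    return T[:3,3],T[:3,:3]@d
def onz(cam,uv,z):
    o,d=ray(cam,uv); return (o+d*(z-o[2])/d[2])
def proj(cam,p):
    c=ctrl.calibration(cam); T=np.array(c["cam_to_world"]); q=T[:3,:3].T@(np.array(p)-T[:3,3])
    return c["cx"]+c["fx"]*q[0]/-q[2], c["cy"]-c["fy"]*q[1]/-q[2]
def two(uvt,uvs):
    (a,u),(b,v)=ray("top",uvt),ray("side",uvs)
    s=np.linalg.lstsq(np.c_[u,-v],b-a,rcond=None)[0]
    p,q=a+u*s[0],b+v*s[1]; return (p+q)/2,np.linalg.norm(p-q)
def mask(im,h0,h1,s0=120,v0=50,roi=None):
    h=cv2.cvtColor(im,cv2.COLOR_BGR2HSV); m=cv2.inRange(h,(h0,s0,v0),(h1,255,255))
    if roi is not None:
        k=np.zeros_like(m); x0,y0,x1,y1=roi; k[y0:y1,x0:x1]=255; m&=k
    return m
def big(m):
    cs=cv2.findContours(m,cv2.RETR_EXTERNAL,cv2.CHAIN_APPROX_NONE)[0]
    return max(cs,key=cv2.contourArea)
def cen(c):
    m=cv2.moments(c); return m["m10"]/m["m00"],m["m01"]/m["m00"]
E
python3 - <<'E'
from h import *
np.set_printoptions(precision=4,suppress=True)
t=cv2.imread("pics/top0.png"); s=cv2.imread("pics/side0.png")
b=big(mask(t,100,125,roi=(360,175,535,300)))
bx=cv2.boxPoints(cv2.minAreaRect(b)); P=np.array([onz("top",p,.012) for p in bx]); print("plate",bx,P,[np.linalg.norm(P[i]-P[i-1]) for i in range(4)])
for n,im,roi in(("top",t,(380,175,535,300)),("side",s,(300,150,380,240))):
    h=cv2.cvtColor(im,cv2.COLOR_BGR2HSV)
    m=mask(im,0,8,roi=roi)|mask(im,172,180,roi=roi); k=big(m); print(n,"knob",cen(k),cv2.contourArea(k),cv2.boundingRect(k))
    g=big(mask(im,50,75)); print("green",cen(g),cv2.contourArea(g),cv2.boxPoints(cv2.minAreaRect(g)).tolist())
big_=lambda im,x0,y0,x1,y1,k:cv2.resize(im[y0:y1,x0:x1],None,fx=k,fy=k,interpolation=cv2.INTER_CUBIC)
a=big_(t,365,180,530,300,4); c=big_(t,135,185,255,325,4)
o=np.zeros((600,800,3),np.uint8); o[:480//1,:0]=0
cv2.imwrite("pics/c1.png",a); cv2.imwrite("pics/c2.png",c)
E
```

```text
plate [[367.9753 212.0606]
 [508.7985 183.3744]
 [524.4564 260.2404]
 [383.6333 288.9266]] [[ 0.6053 -0.0004  0.012 ]
 [ 0.6511 -0.2539  0.012 ]
 [ 0.512  -0.2697  0.012 ]
 [ 0.4675 -0.0228  0.012 ]] [np.float64(0.13966791362134634), np.float64(0.2576538075422418), np.float64(0.13994506112612307), np.float64(0.2508492554449828)]
top knob (408.83597883597884, 257.16402116402116) 94.5 (403, 252, 12, 12)
green (195.3376068376068, 275.6880341880342) 39.0 [[187.25729370117188, 300.5353088378906], [197.5809326171875, 261.8216247558594], [202.5601806640625, 263.1494445800781], [192.23654174804688, 301.8631286621094]]
side knob (345.3062605752961, 194.90693739424702) 98.5 (342, 187, 8, 17)
green (314.4594067135051, 342.263856362217) 854.0 [[290.8000183105469, 344.4000549316406], [302.0000305175781, 322.0000305175781], [338.0000305175781, 340.0000305175781], [326.8000183105469, 362.4000549316406]]
```

View pics/c1.png

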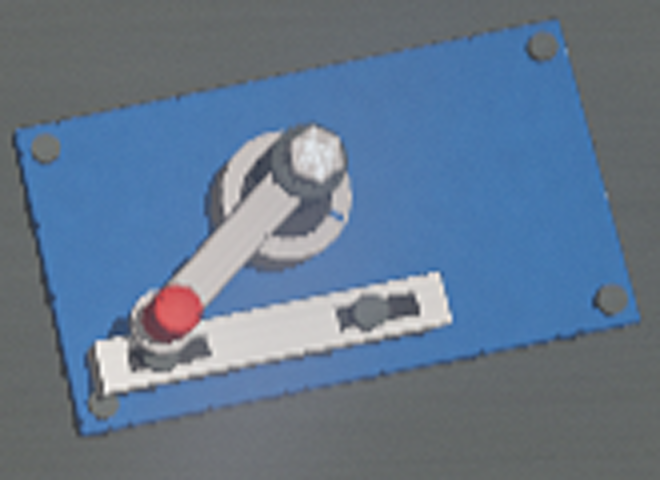

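View pics/c2.png

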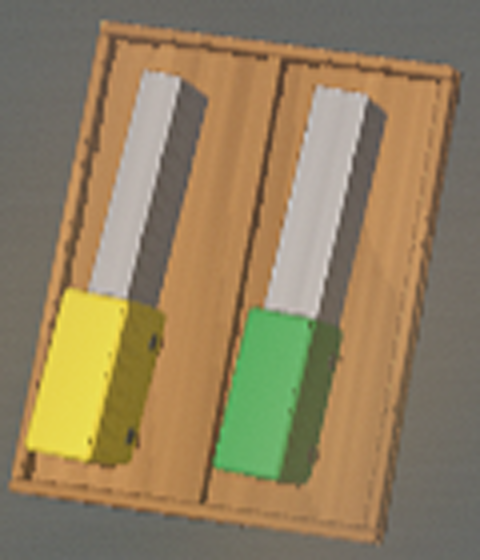

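c1 (4x, origin (365,180)) shows the plate corners at (15,130), (556,20), (638,322) and (80,435). The fence's guiding edge runs from about (100,340) to (440,272), and the knob is at (172,312). c2 (4x, origin (135,185)) shows the green handle top at (250,308), (315,315), (280,480) and (215,467), with the blade tip at (317,88) to (370,95).

```bash
cat >> h.py <<'E'
def fit(L,W):  # 2D rigid: W=R L+t
    L,W=np.array(L,float),np.array(W)[:,:2]; l,w=L.mean(0),W.mean(0)
    A=L-l;B=W-w; a=np.arctan2((A[:,0]*B[:,1]-A[:,1]*B[:,0]).sum(),(A*B).sum())
    R=np.array([[np.cos(a),-np.sin(a)],[np.sin(a),np.cos(a)]]); t=w-R@l
    return a,R,t,W-(L@R.T+t)
E
python3 - <<'E'
from h import *
np.set_printoptions(precision=4,suppress=True)
q1=lambda p:(365+p[0]/4-.375,180+p[1]/4-.375); q2=lambda p:(135+p[0]/4-.375,185+p[1]/4-.375)
W=[onz("top",q1(p),.012) for p in((15,130),(556,20),(638,322),(80,435))]
a,R,t,e=fit([(.11,-.05),(-.14,-.05),(-.14,.09),(.11,.09)],W); print("guide",a,t,e*1e3)
G=lambda p:R.T@(p[:2]-t)
for p in((100,340),(440,272),(453,322),(105,395)): print("fence top in guide",G(onz("top",q1(p),.042)))
k,g=two((408.84,257.16),(345.3,194.9)); print("knob two view",k,g,G(k)); k=onz("top",(408.84,257.16),.106); kg=G(k);print("knob top",k,kg,np.hypot(*kg),np.arctan2(kg[1],kg[0])+1.9)
print("bolt",G(onz("top",q1((316,154)),.083)))
W=[onz("top",q2(p),.056) for p in((250,308),(315,315),(280,480),(215,467))]
W+=[onz("top",q2(p),.044) for p in((317,88),(370,95))]
a2,_,t2,e=fit([(-.05,.015),(-.05,-.015),(-.12,-.015),(-.12,.015),(.05,.012),(.05,-.012)],W); print("g24",a2,t2,e*1e3)
W=[onz("top",q2(p),.016) for p in((105,22),(457,70),(378,545),(12,487))]
a3,R3,t3,e=fit([(.1075,.0825),(.1075,-.0825),(-.1075,-.0825),(-.1075,.0825)],W); print("tray",a3,t3,e*1e3,"g24 in tray",R3.T@(t2-t3))
# side check of green handle centre
c2,s2=np.cos(a2),np.sin(a2); h=t2+np.array([-.085*c2,-.085*s2]); print("handle",h,proj("side",[*h,.056]),proj("side",[*h,.006]))
np.savez("m.npz",ga=a,gt=t,a2=a2,t2=t2,a3=a3,t3=t3)
E
```

```text
guide 1.747655260596926 [ 0.5758 -0.1166] [[-0.4463 -1.6054]
 [-0.5749  0.9916]
 [ 0.4452  1.0853]
 [ 0.576  -0.4716]]
fence top in guide [0.0959 0.0531]
fence top in guide [-0.0509  0.0533]
fence top in guide [-0.0511  0.0751]
fence top in guide [0.0989 0.0762]
knob two view [ 0.5136 -0.0572  0.0881] 0.0009244211122181392 [0.0694 0.0508]
knob top [ 0.511  -0.0544  0.106 ] [0.0726 0.0528] 0.0898160569475379 2.5290773160494555
bolt [-0.0008 -0.0003]
g24 -0.2077473925720892 [0.5651 0.2685] [[-1.4211 -0.1944]
 [ 1.1502  1.4811]
 [ 1.0277  0.557 ]
 [ 0.7736 -1.397 ]
 [-1.3598 -0.3138]
 [-0.1706 -0.1329]]
tray -0.16301948400000446 [0.537  0.3112] [[-0.9563 -0.1266]
 [-1.1124  1.2381]
 [ 0.2853 -0.1572]
 [ 1.7834 -0.9543]] g24 in tray [ 0.0347 -0.0376]
handle [0.4819 0.286 ] (np.float64(316.1634839286742), np.float64(335.31777055440926)) (np.float64(315.78863966705825), np.float64(349.0999508374882))
```

```bash
cat >> h.py <<'E'
from scipy.spatial.transform import Rotation as Ro
M=np.load("m.npz")
def gw(x,y,z=0):  # guide -> world
    a=float(M["ga"]); return np.array([*(np.array([[np.cos(a),-np.sin(a)],[np.sin(a),np.cos(a)]])@[x,y]+M["gt"]),z])
def go(p,psi=None,s=None):  # tool offset (mm) and twist (deg) to world p with tool-y heading psi
    s=s or ctrl.get_state(); R=Ro.from_quat(s["tcp_rot"]).as_matrix(); y=R[:,1]; c=np.arctan2(y[1],y[0])
    tw=0 if psi is None else -np.degrees(psi-c)
    return np.round(R.T@(np.array(p)-s["eef_pos"])*1e3,1), round((tw+180)%360-180,2), round(tw,1)
def lev(th,r=.09,z=.086):  # knob world pos, tangent heading at adjuster angle th
    f=th-1.9; return gw(r*np.cos(f),r*np.sin(f),z), float(M["ga"])+f+np.pi/2-np.pi
E
python3 - <<'E'
from h import *
p,psi=lev(2.53); print(p,psi); p[2]=.2; print(go(p,psi))
E
```

```text
[ 0.51078431 -0.05430444  0.086     ] 0.8068589338020296
(array([ 478.6, -488.2,   42.3]), np.float64(-121.06), np.float64(-121.1))
```

>>> step_arm([
  {"offset": [0.479,-0.488,0.042],"twist": -121},
  {"offset": [0.479,-0.488,0.042],"twist": -121},
  {"offset": [0.479,-0.488,0.042],"twist": -121},
  {"offset": [0.479,-0.488,0.042],"twist": -121},
  {"offset": [0.479,-0.488,0.042],"twist": -121},
  {"offset": [0.479,-0.488,0.042],"twist": -121},
  {"offset": [0.479,-0.488,0.042],"twist": -121},
  {"offset": [0.479,-0.488,0.042],"twist": -121},
  {"offset": [0.479,-0.488,0.042],"twist": -121},
  {"offset": [0.479,-0.488,0.042],"twist": -121},
  {"offset": [0.479,-0.488,0.042],"twist": -121},
  {"offset": [0.479,-0.488,0.042],"twist": -121},
], gripper=0.045)

```text
time: 1.3
eef_pos: [0.4701, -0.1271, 0.2052]
tcp_rot: [0.51, 0.86, -0.0, -0.0]
contact_force: [1.2, -0.9, 0.5]
opening: 0.526
finger_force: 0.0
```

Run:
```python
from h import *
s=ctrl.get_state(); print(s["time"],s["eef_pos"],s["qpos"],s["opening"]); p,psi=lev(2.53); p[2]=.2; print(go(p,psi))
```

```text
1.3 [ 0.47007348 -0.12707218  0.20522232] [-4.72704288e-01 -1.01623145e-01  2.06391738e+00 -6.83594271e-05
  1.17930269e+00 -9.72769882e-01] 0.5256749347683208
(array([44.3, 70.6,  5.2]), np.float64(-17.58), np.float64(-17.6))
```

>>> step_arm([
  {"offset": [0.044,0.071,0.005],"twist": -17.5},
  {"offset": [0.044,0.071,0.005],"twist": -17.5},
  {"offset": [0.044,0.071,0.005],"twist": -17.5},
  {"offset": [0.044,0.071,0.005],"twist": -17.5},
  {"offset": [0.044,0.071,0.005],"twist": -17.5},
])

```text
time: 1.8
eef_pos: [0.5109, -0.0574, 0.2003]
tcp_rot: [0.377, 0.926, -0.0, -0.0]
contact_force: [-0.1, 0.3, 0.6]
opening: 0.526
finger_force: 0.0
```

Run:
```python
from h import *
s=ctrl.get_state(); print(s["time"],s["eef_pos"],s["opening"]); p,psi=lev(2.53); print(go(p,psi))
```

```text
1.8 [ 0.51090281 -0.05736786  0.20026214] 0.5255851749160201
(array([  2.2,   2.2, 114.3]), np.float64(-0.52), np.float64(-0.5))
```

>>> step_arm([
  {"offset": [0.001,0.001,0.04],"twist": 0},
  {"offset": [0.001,0.001,0.075],"twist": 0},
  {"offset": [0.001,0.001,0.1],"twist": 0},
  {"offset": [0.001,0.001,0.113],"twist": 0},
  {"offset": [0.001,0.001,0.113],"twist": 0},
])

```text
time: 2.3
eef_pos: [0.5097, -0.056, 0.0858]
tcp_rot: [0.377, 0.926, -0.0, -0.002]
contact_force: [-0.4, 0.6, -0.1]
opening: 0.525
finger_force: 0.0
```

Run:
```python
from h import *
s=ctrl.get_state(); print(s["time"],s["eef_pos"],s["opening"],s["contact_force"])
cv2.imwrite("pics/s1.png",ctrl.read_camera("side")[100:280,240:440].repeat(3,0).repeat(3,1))
for d in np.radians(np.arange(0,97,4)):
    p,psi=lev(2.53-d); print(round(2.53-d,2),*go(p,psi,s)[:2])
```

```text
2.3 [ 0.50973604 -0.05595289  0.0857614 ] 0.5248486925723107 [-0.39328477  0.63834994 -0.12327684]
2.53 [ 0.4  1.9 -0.2] -0.55
2.46 [ 0.2  8.2 -0.3] 3.45
2.39 [-0.4 14.4 -0.3] 7.45
2.32 [-1.4 20.6 -0.3] 11.45
2.25 [-2.8 26.8 -0.3] 15.45
2.18 [-4.7 32.7 -0.3] 19.45
2.11 [-7.  38.6 -0.3] 23.45
2.04 [-9.7 44.3 -0.4] 27.45
1.97 [-12.8  49.7  -0.4] 31.45
1.9 [-16.3  55.   -0.4] 35.45
1.83 [-20.1  60.   -0.4] 39.45
1.76 [-24.3  64.7  -0.5] 43.45
1.69 [-28.7  69.1  -0.5] 47.45
1.62 [-33.5  73.2  -0.5] 51.45
1.55 [-38.5  76.9  -0.5] 55.45
1.48 [-43.8  80.3  -0.6] 59.45
1.41 [-49.4  83.3  -0.6] 63.45
1.34 [-55.1  85.9  -0.6] 67.45
1.27 [-61.   88.1  -0.6] 71.45
1.2 [-67.   89.9  -0.7] 75.45
1.13 [-73.1  91.3  -0.7] 79.45
1.06 [-79.3  92.2  -0.7] 83.45
0.99 [-85.6  92.7  -0.7] 87.45
0.92 [-91.9  92.7  -0.8] 91.45
0.85 [-98.1  92.4  -0.8] 95.45
```

View pics/s1.png

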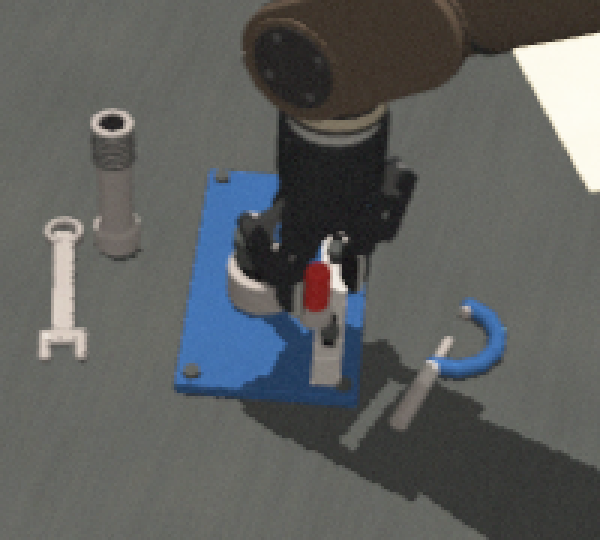

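>>> step_arm([
  {"offset": [0,0.008,0],"twist": 3.5},
  {"offset": [0,0.014,0],"twist": 7.5},
  {"offset": [-0.001,0.021,0],"twist": 11.5},
  {"offset": [-0.003,0.027,0],"twist": 15.5},
  {"offset": [-0.005,0.033,0],"twist": 19.5},
  {"offset": [-0.007,0.039,0],"twist": 23.5},
  {"offset": [-0.01,0.044,0],"twist": 27.5},
  {"offset": [-0.013,0.05,0],"twist": 31.5},
  {"offset": [-0.016,0.055,0],"twist": 35.5},
  {"offset": [-0.02,0.06,0],"twist": 39.5},
  {"offset": [-0.024,0.065,0],"twist": 43.5},
  {"offset": [-0.029,0.069,0],"twist": 47.5},
])

```text
time: 3.55
eef_pos: [0.5814, -0.0265, 0.0899]
tcp_rot: [0.719, 0.695, 0.001, 0.001]
contact_force: [-0.9, -0.0, 0.1]
opening: 0.528
finger_force: 0.8
```

Run:
```python
from h import *
s=ctrl.get_state(); print(s["time"],s["eef_pos"],s["contact_force"])
im=ctrl.read_camera("side"); k=big(mask(im,0,8,roi=(290,120,390,240))|mask(im,172,180,roi=(290,120,390,240))); print(cen(k),cv2.contourArea(k)); w=onz("side",cen(k),.09); a=float(M["ga"]); print(w); d=w[:2]-M["gt"]; print(np.arctan2(d[1],d[0])-a+1.9,np.hypot(*d))
for d in np.radians(np.arange(0,49,4)):
    p,psi=lev(1.69-d); print(round(1.69-d,2),*go(p,psi,s)[:2])
```

```text
3.55 [ 0.58136183 -0.02645542  0.089907  ] [-0.87325774 -0.0237702   0.1149779 ]
(317.1352380952381, 198.30857142857144) 87.5
[ 0.57030968 -0.02702336  0.09      ]
1.7841019789901222 0.08970702060090673
1.69 [-0.2 -2.6  3.9] 0.0
1.62 [-0.5  3.7  3.9] 4.0
1.55 [-1.1  9.9  3.9] 8.0
1.48 [-2.2 16.1  3.9] 12.0
1.41 [-3.7 22.2  4. ] 16.0
1.34 [-5.7 28.2  4. ] 20.0
1.27 [-8. 34.  4.] 24.0
1.2 [-10.8  39.6   4. ] 28.0
1.13 [-13.9  45.1   4. ] 32.0
1.06 [-17.4  50.3   4. ] 36.0
0.99 [-21.3  55.2   4. ] 40.0
0.92 [-25.5  59.9   4. ] 44.0
0.85 [-30.   64.3   4.1] 48.0
```

>>> step_arm([
  {"offset": [0,0.004,0],"twist": 4},
  {"offset": [-0.001,0.01,0],"twist": 8},
  {"offset": [-0.002,0.016,0],"twist": 12},
  {"offset": [-0.004,0.022,0],"twist": 16},
  {"offset": [-0.006,0.028,0],"twist": 20},
  {"offset": [-0.008,0.034,0],"twist": 24},
  {"offset": [-0.011,0.04,0],"twist": 28},
  {"offset": [-0.014,0.045,0],"twist": 32},
  {"offset": [-0.017,0.05,0],"twist": 36},
  {"offset": [-0.021,0.055,0],"twist": 40},
  {"offset": [-0.025,0.06,0],"twist": 44},
  {"offset": [-0.03,0.064,0],"twist": 48},
])

```text
time: 4.8
eef_pos: [0.6443, -0.058, 0.0895]
tcp_rot: [0.939, 0.343, 0.001, 0.0]
contact_force: [-0.7, 1.4, -0.7]
opening: 0.526
finger_force: 0.8
```

```bash
cat >> h.py <<'E'
def knob(im=None,cam="side",z=.09,roi=(270,110,390,240)):
    im=ctrl.read_camera(cam) if im is None else im
    k=big(mask(im,0,8,roi=roi)|mask(im,172,180,roi=roi)); w=onz(cam,cen(k),z); d=w[:2]-M["gt"]
    return w,np.arctan2(d[1],d[0])-float(M["ga"])+1.9,np.hypot(*d),cv2.contourArea(k)
E
python3 - <<'E'
from h import *
s=ctrl.get_state(); print(s["time"],s["eef_pos"],s["contact_force"])
print(knob())
p,psi=lev(.85); print("end",go(p,psi))
p,psi=lev(.95,z=.2); print("up",go(p,psi))
E
```

```text
4.8 [ 0.64430871 -0.05796325  0.08947432] [-0.73045906  1.43794484 -0.67959139]
(array([ 0.64798331, -0.05604338,  0.09      ]), np.float64(0.849910003038628), np.float64(0.09421659503414523), 4.0)
end (array([ 0. , -0.3,  3.6]), np.float64(0.07), np.float64(0.1))
up (array([-1.000e-01, -9.000e+00, -1.104e+02]), np.float64(-5.66), np.float64(-5.7))
```

Run:
```python
from h import *
print(go([.5015,.2819,.20],-1.779))
```

```text
(array([ 109.8, -352.9, -111. ]), np.float64(51.97), np.float64(52.0))
```

>>> step_arm([
  {"offset": [0,-0.005,0],"twist": 0},
  {"offset": [0,-0.009,0],"twist": 0},
  {"offset": [0,-0.009,0],"twist": 0},
  {"offset": [0,-0.009,-0.05],"twist": 0},
  {"offset": [0,-0.009,-0.1],"twist": 0},
  {"offset": [0.11,-0.353,-0.111],"twist": 52},
  {"offset": [0.11,-0.353,-0.111],"twist": 52},
  {"offset": [0.11,-0.353,-0.111],"twist": 52},
  {"offset": [0.11,-0.353,-0.111],"twist": 52},
  {"offset": [0.11,-0.353,-0.111],"twist": 52},
  {"offset": [0.11,-0.353,-0.111],"twist": 52},
  {"offset": [0.11,-0.353,-0.111],"twist": 52},
])

```text
time: 6.05
eef_pos: [0.5064, 0.2634, 0.1983]
tcp_rot: [0.995, -0.103, 0.001, -0.0]
contact_force: [0.0, 0.3, -0.2]
opening: 0.53
finger_force: 0.0
```

Run:
```python
from h import *
s=ctrl.get_state(); print(s["time"],s["eef_pos"],s["qpos"],s["contact_force"])
im=ctrl.read_camera("top"); cv2.imwrite("pics/t2.png",im[180:300,360:530].repeat(4,0).repeat(4,1))
print(knob(im,"top",.106,roi=(380,150,535,300)))
print(knob())
print(go([.5015,.2819,.20],-1.779))
```

```text
6.05 [0.5064346  0.26335269 0.19831864] [ 3.01953236e-01  9.84667372e-02  1.87738049e+00 -3.12575695e-04
  1.16477055e+00  2.07978234e+00] [ 0.01042144  0.26874287 -0.15683562]
(array([ 0.63210691, -0.04801507,  0.106     ]), np.float64(1.0352594131545536), np.float64(0.08872550029250456), 145.0)Traceback (most recent call last):
  File "<stdin>", line 5, in <module>
  File "h.py", line 43, in knob
    k=big(mask(im,0,8,roi=roi)|mask(im,172,180,roi=roi)); w=onz(cam,cen(k),z); d=w[:2]-M["gt"]
  File "h.py", line 23, in big
    return max(cs,key=cv2.contourArea)
ValueError: max() iterable argument is empty
```

Run:
```python
from h import *
print(go([.5015,.2819,.20],-1.779),go([.5015,.2819,.036],-1.779))
```

```text
(array([ -6.2, -14.4,  -1.6]), np.float64(0.65), np.float64(0.6)) (array([ -6.1, -14.1, 162.4]), np.float64(0.65), np.float64(0.6))
```

>>> step_arm([
  {"offset": [0,0,0],"twist": 0},
  {"offset": [0,0,0],"twist": 0},
  {"offset": [0,0,0],"twist": 0},
])

```text
time: 6.45
eef_pos: [0.5081, 0.2606, 0.1978]
tcp_rot: [0.995, -0.103, 0.0, 0.0]
contact_force: [0.8, -0.2, 0.1]
opening: 0.53
finger_force: 0.0
```

Run:
```python
from h import *
print(go([.5015,.2819,.20],-1.779),go([.5015,.2819,.036],-1.779))
```

```text
(array([-10.8, -19.5,  -2.2]), np.float64(0.14), np.float64(0.1)) (array([-10.8, -19.5, 161.8]), np.float64(0.14), np.float64(0.1))
```

>>> step_arm([
  {"offset": [-0.011,-0.0195,0.02],"twist": 0},
  {"offset": [-0.011,-0.0195,0.06],"twist": 0},
  {"offset": [-0.011,-0.0195,0.1],"twist": 0},
  {"offset": [-0.011,-0.0195,0.12],"twist": 0},
  {"offset": [-0.011,-0.0195,0.12],"twist": 0},
])

```text
time: 6.95
eef_pos: [0.4985, 0.2809, 0.0737]
tcp_rot: [0.995, -0.103, -0.004, 0.002]
contact_force: [-0.2, 0.1, 0.5]
opening: 0.528
finger_force: 0.0
```

Run:
```python
from h import *
print(ctrl.get_state()["contact_force"],go([.5015,.2819,.036],-1.779))
im=ctrl.read_camera("top"); cv2.imwrite("pics/t3.png",im[170:330,100:300].repeat(4,0).repeat(4,1)[:600])
```

```text
[-0.17711016  0.06147171  0.54485746] (array([ 3. , -1.8, 37.6]), np.float64(0.12), np.float64(0.1))
```

View pics/t3.png

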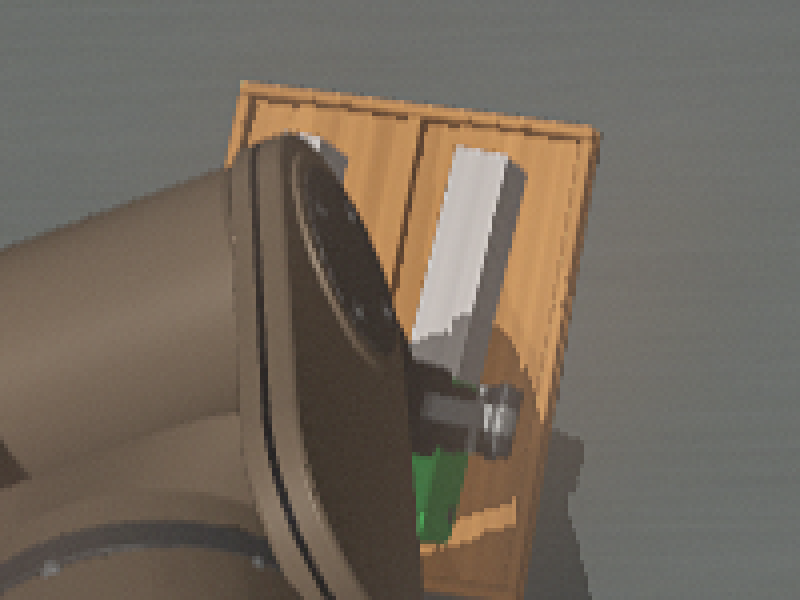

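The picture shows the right-hand finger at crop (495,420), straddling the front of the green handle. Descending to grasp.

>>> step_arm([
  {"offset": [0.003,-0.001,0.015],"twist": 0},
  {"offset": [0.003,-0.001,0.028],"twist": 0},
  {"offset": [0.003,-0.001,0.036],"twist": 0},
  {"offset": [0.003,-0.001,0.037],"twist": 0},
  {"offset": [0.003,-0.001,0.037],"twist": 0},
])

```text
time: 7.5
eef_pos: [0.5037, 0.2836, 0.0406]
tcp_rot: [0.995, -0.102, -0.0, 0.0]
contact_force: [0.6, -0.6, 0.1]
opening: 0.525
finger_force: 0.0
```

>>> step_arm([
  {"offset": [0,0,0],"twist": 0},
  {"offset": [0,0,0],"twist": 0},
  {"offset": [0,0,0],"twist": 0},
  {"offset": [0,0,0],"twist": 0},
  {"offset": [0,0,0],"twist": 0},
  {"offset": [0,0,0],"twist": 0},
], gripper=0.015, grip_force=80)

```text
time: 8.1
eef_pos: [0.5044, 0.2839, 0.0417]
tcp_rot: [0.995, -0.102, 0.001, -0.0]
contact_force: [-0.9, 0.4, 5.5]
opening: 0.338
finger_force: 80.6
```

Run:
```python
from h import *
s=ctrl.get_state(); print(s)
```

```text
{'time': 8.1, 'qpos': array([3.37333354e-01, 3.24065074e-01, 1.93648989e+00, 1.96279920e-04,
       8.79507981e-01, 2.11212872e+00]), 'dq': array([ 2.62542480e-05, -4.17441961e-04, -1.23629649e-03,  1.95487128e-04,
        9.89075416e-04, -1.27551593e-03]), 'joint_efforts': array([-5.41272126e-01, -3.30323231e+01, -2.11610395e+01, -1.35982395e-01,
       -1.16824878e-01,  3.26706984e-03]), 'eef_pos': array([0.50441458, 0.28388254, 0.04173983]), 'tcp_rot': array([ 9.94795897e-01, -1.01884900e-01,  6.60039908e-04, -3.93792163e-04]), 'contact_force': array([-0.94010891,  0.42000495,  5.45911533]), 'wrist_torque': array([ 0.06155217,  0.12370597, -0.03068387]), 'finger_force': 80.55545210838318, 'opening': 0.337601968507436}
```

Run:
```python
from h import *
p=gw(-.1626,.038,.19); print(p,go(p,.177))
```

```text
[ 0.56697525 -0.28331304  0.19      ] (array([ 176.4,  542.6, -148.5]), np.float64(-111.84), np.float64(-111.8))
```

>>> step_arm([
  {"offset": [0,0,-0.02],"twist": 0},
  {"offset": [0,0,-0.05],"twist": 0},
  {"offset": [0,0,-0.09],"twist": 0},
  {"offset": [0,0,-0.13],"twist": 0},
  {"offset": [0,0,-0.15],"twist": 0},
  {"offset": [0,0,-0.15],"twist": 0},
])

```text
time: 8.7
eef_pos: [0.505, 0.2839, 0.1934]
tcp_rot: [0.995, -0.102, 0.002, -0.001]
contact_force: [0.5, 0.5, -3.1]
opening: 0.335
finger_force: 79.9
```

Run:
```python
from h import *
s=ctrl.get_state(); print(s["finger_force"],s["contact_force"],s["wrist_torque"],s["opening"])
im=ctrl.read_camera("side"); cv2.imwrite("pics/s4.png",im[150:420,200:500].repeat(2,0).repeat(2,1))
p=gw(-.1626,.038,.19); print(p,go(p,.177))
```

```text
79.86926436424255 [ 0.50415586  0.49943418 -3.10227684] [-0.0242612   0.03219654 -0.06738363] 0.335356246016435
[ 0.56697525 -0.28331304  0.19      ] (array([176.9, 542.1,   0.7]), np.float64(-111.84), np.float64(-111.8))
```

View pics/s4.png

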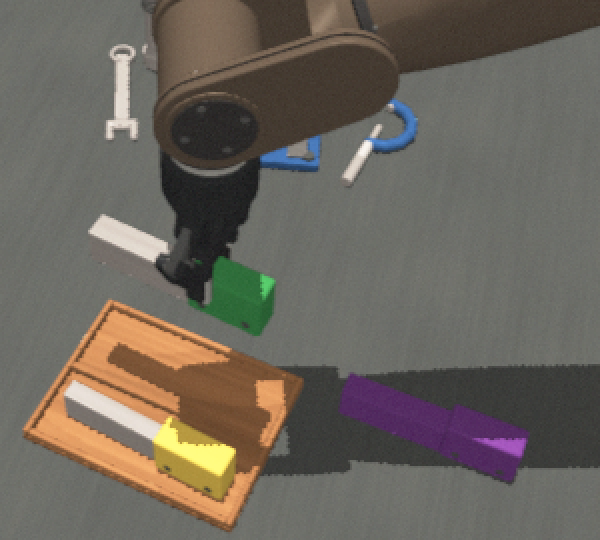

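The gauge hangs level in the grip at crop (180,270). Moving to the staging point.

>>> step_arm([
  {"offset": [0.015,0.045,0],"twist": -9},
  {"offset": [0.03,0.09,0],"twist": -18},
  {"offset": [0.045,0.135,0],"twist": -27},
  {"offset": [0.06,0.18,0],"twist": -36},
  {"offset": [0.075,0.225,0],"twist": -45},
  {"offset": [0.09,0.27,0],"twist": -54},
  {"offset": [0.105,0.315,0],"twist": -63},
  {"offset": [0.12,0.36,0],"twist": -72},
  {"offset": [0.135,0.405,0],"twist": -81},
  {"offset": [0.15,0.45,0],"twist": -90},
  {"offset": [0.163,0.495,0],"twist": -99},
  {"offset": [0.177,0.542,0],"twist": -108},
])

```text
time: 9.95
eef_pos: [0.5644, -0.2736, 0.1861]
tcp_rot: [0.736, 0.677, -0.001, -0.003]
contact_force: [0.8, 0.4, -3.7]
opening: 0.337
finger_force: 80.3
```

>>> step_arm([
  {"offset": [0,0,0],"twist": -8},
  {"offset": [0,0,0],"twist": -8},
  {"offset": [0,0,0],"twist": -8},
  {"offset": [0,0,0],"twist": -8},
])

```text
time: 10.35
eef_pos: [0.5657, -0.2712, 0.189]
tcp_rot: [0.689, 0.725, -0.0, -0.002]
contact_force: [0.2, 0.0, -3.9]
opening: 0.336
finger_force: 80.4
```

Run:
```python
from h import *
s=ctrl.get_state(); print(s["finger_force"],s["contact_force"],s["wrist_torque"],s["qpos"])
p=gw(-.1626,.038,.06); print(p,go(p,.177))
```

```text
80.39147973060608 [ 0.16259609  0.03480658 -3.85844331] [-0.09843354 -0.02477172  0.03388377] [-6.08508718e-01  2.31698808e-01  1.74341429e+00  7.73570591e-05
  1.16966544e+00 -6.59253609e-01]
[ 0.56697525 -0.28331304  0.06      ] (array([-12.5,   0.9, 129. ]), np.float64(-7.24), np.float64(-7.2))
```

Correct yaw, x and y, then lower partway.

>>> step_arm([
  {"offset": [-0.0125,0.001,0],"twist": -7.2},
  {"offset": [-0.0125,0.001,0.02],"twist": -7.2},
  {"offset": [-0.0125,0.001,0.06],"twist": -7.2},
  {"offset": [-0.0125,0.001,0.1],"twist": -7.2},
  {"offset": [-0.0125,0.001,0.115],"twist": -7.2},
  {"offset": [-0.0125,0.001,0.115],"twist": -7.2},
  {"offset": [-0.0125,0.001,0.115],"twist": -7.2},
])

```text
time: 11.05
eef_pos: [0.5691, -0.2853, 0.0774]
tcp_rot: [0.642, 0.767, 0.0, 0.001]
contact_force: [0.3, -0.6, -3.0]
opening: 0.337
finger_force: 80.3
```

Run:
```python
from h import *
s=ctrl.get_state(); print(s["contact_force"])
p=gw(-.1626,.038,.05); print(p,go(p,.177))
im=ctrl.read_camera("top"); cv2.imwrite("pics/t5.png",cv2.resize(im[150:300,365:565],None,fx=4,fy=4,interpolation=cv2.INTER_CUBIC))
```

```text
[ 0.25216785 -0.55104855 -3.03248368]
[ 0.56697525 -0.28331304  0.05      ] (array([ 2.4, -1.8, 27.4]), np.float64(0.02), np.float64(0.0))
```

View pics/t5.png

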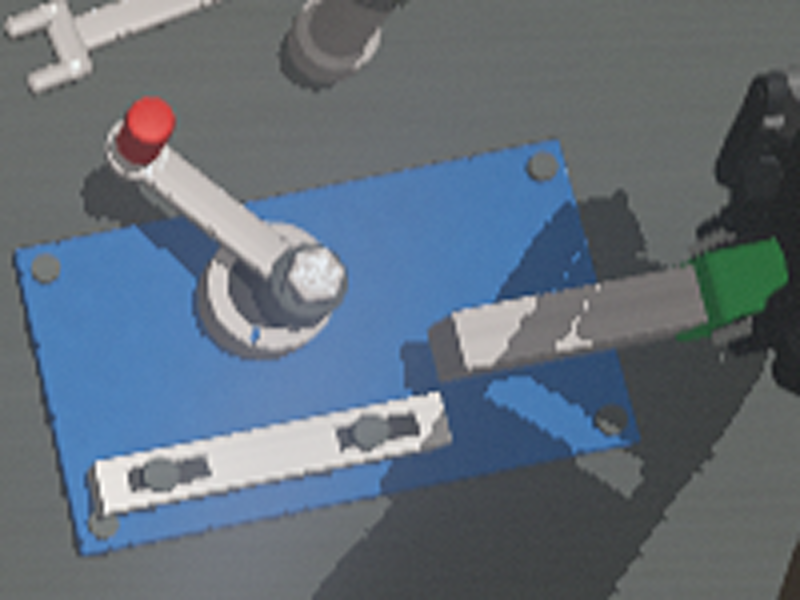

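The crop shows the blade tip's top corners near (452,315) and (470,370), level and in line with the fence slot. The handle shoulder is at (697,265)–(710,330), and the lever is backed off.

Run:
```python
from h import *
a=float(M["ga"]); R=np.array([[np.cos(a),-np.sin(a)],[np.sin(a),np.cos(a)]])
G=lambda w:np.round((R.T@(w[:2]-M["gt"]))*1e3,1)
for p in((452,315),(470,370),(697,263),(708,325)): print(p,G(onz("top",(364.6+p[0]/4,149.6+p[1]/4),.080)))
print("tcp",G(ctrl.get_state()["eef_pos"]))
```

```text
(452, 315) [-51.2  26.7]
(470, 370) [-52.7  50.1]
(697, 263) [-152.7   25.7]
(708, 325) [-150.2   51.3]
tcp [-165.7   35.8]
```

>>> step_arm([
  {"offset": [0,0,0.015],"twist": 0},
  {"offset": [0,0,0.023],"twist": 0},
  {"offset": [0,0,0.026],"twist": 0},
  {"offset": [0,0,0.027],"twist": 0},
  {"offset": [0,0,0.027],"twist": 0},
])

```text
time: 11.6
eef_pos: [0.568, -0.2852, 0.0487]
tcp_rot: [0.642, 0.767, -0.0, -0.0]
contact_force: [0.2, -0.2, -3.2]
opening: 0.336
finger_force: 80.4
```

>>> step_arm([
  {"offset": [0,0,0.001],"twist": 0},
  {"offset": [0,0,0.001],"twist": 0},
  {"offset": [0,0,0.001],"twist": 0},
])

```text
time: 11.9
eef_pos: [0.5682, -0.2853, 0.0482]
tcp_rot: [0.642, 0.767, 0.0, 0.0]
contact_force: [-0.2, -0.6, -2.7]
opening: 0.335
finger_force: 80.4
```

>>> step_arm([
  {"offset": [0.01,0,0],"twist": 0},
  {"offset": [0.02,0,0],"twist": 0},
  {"offset": [0.03,0,0],"twist": 0},
  {"offset": [0.04,0,0],"twist": 0},
  {"offset": [0.05,0,0],"twist": 0},
  {"offset": [0.06,0,0],"twist": 0},
  {"offset": [0.07,0,0],"twist": 0},
  {"offset": [0.08,0,0],"twist": 0},
  {"offset": [0.088,0,0],"twist": 0},
  {"offset": [0.092,0,0],"twist": 0},
  {"offset": [0.092,0,0],"twist": 0},
  {"offset": [0.092,0,0],"twist": 0},
])

```text
time: 13.1
eef_pos: [0.5519, -0.1947, 0.0479]
tcp_rot: [0.642, 0.767, -0.0, 0.0]
contact_force: [0.1, 0.2, -3.4]
opening: 0.333
finger_force: 80.4
```

>>> step_arm([
  {"offset": [0.001,-0.001,0.0005],"twist": 0},
  {"offset": [0.002,-0.002,0.001],"twist": 0},
  {"offset": [0.003,-0.002,0.001],"twist": 0},
  {"offset": [0.003,-0.002,0.001],"twist": 0},
])

```text
time: 13.5
eef_pos: [0.55, -0.1927, 0.0477]
tcp_rot: [0.642, 0.767, -0.0, 0.001]
contact_force: [0.5, -2.5, 0.8]
opening: 0.337
finger_force: 81.0
```

Run:
```python
from h import *
s=ctrl.get_state(); a=float(M["ga"]); R=np.array([[np.cos(a),-np.sin(a)],[np.sin(a),np.cos(a)]])
print(R.T@(s["eef_pos"][:2]-M["gt"]),R.T@s["contact_force"][:2],s["contact_force"],s["wrist_torque"])
```

```text
[-0.07045473  0.03880683] [-2.53274971 -0.07848939] [ 0.52287292 -2.47943251  0.75912384] [-0.2388064  -0.03282484 -0.024342  ]
```

>>> step_arm([
  {"offset": [0.001,0,0],"twist": 0},
  {"offset": [0.002,0,0],"twist": 0},
  {"offset": [0.002,0,0],"twist": 0},
])

```text
time: 13.8
eef_pos: [0.5496, -0.1906, 0.0477]
tcp_rot: [0.642, 0.767, -0.0, 0.001]
contact_force: [0.6, -2.8, 2.1]
opening: 0.335
finger_force: 81.3
```

>>> step_arm([
  {"offset": [0.001,0,0],"twist": 0},
  {"offset": [0.002,0,0],"twist": 0},
  {"offset": [0.002,0,0],"twist": 0},
])

```text
time: 14.1
eef_pos: [0.5493, -0.1886, 0.0477]
tcp_rot: [0.642, 0.767, 0.0, 0.001]
contact_force: [0.3, -4.2, 6.7]
opening: 0.333
finger_force: 81.6
```

>>> step_arm([
  {"offset": [0.001,0,-0.0005],"twist": 0},
  {"offset": [0.002,0,-0.0005],"twist": 0},
  {"offset": [0.002,0,-0.0005],"twist": 0},
])

```text
time: 14.4
eef_pos: [0.5488, -0.1869, 0.0478]
tcp_rot: [0.642, 0.767, -0.0, 0.001]
contact_force: [1.3, -6.5, 3.7]
opening: 0.335
finger_force: 81.3
```

>>> step_arm([
  {"offset": [0.001,0,0],"twist": 0},
  {"offset": [0.0015,0,0],"twist": 0},
  {"offset": [0.0015,0,0],"twist": 0},
])

```text
time: 14.7
eef_pos: [0.5488, -0.1869, 0.0478]
tcp_rot: [0.642, 0.767, -0.001, 0.003]
contact_force: [1.3, -9.8, 1.3]
opening: 0.334
finger_force: 81.0
```

>>> step_arm([
  {"offset": [-0.0015,-0.001,0],"twist": 0},
  {"offset": [-0.0015,-0.002,0],"twist": 0},
  {"offset": [-0.0015,-0.002,0],"twist": 0},
])

```text
time: 15.0
eef_pos: [0.5483, -0.1871, 0.0478]
tcp_rot: [0.642, 0.766, 0.001, 0.003]
contact_force: [4.8, -3.6, 0.5]
opening: 0.33
finger_force: 80.9
```

Run:
```python
from h import *
s=ctrl.get_state(); a=float(M["ga"]); R=np.array([[np.cos(a),-np.sin(a)],[np.sin(a),np.cos(a)]])
print(R.T@(s["eef_pos"][:2]-M["gt"]),R.T@s["contact_force"][:2],s["contact_force"],s["wrist_torque"])
```

```text
[-0.06456933  0.03945956] [-4.38348377 -4.07246022] [ 4.78015768 -3.59860457  0.53584845] [-0.48032873 -0.88059899 -0.0994824 ]
```

>>> step_arm([
  {"offset": [-0.0005,0.001,0],"twist": 0},
  {"offset": [-0.0005,0.001,0],"twist": 0},
])

```text
time: 15.2
eef_pos: [0.5484, -0.187, 0.0477]
tcp_rot: [0.642, 0.767, 0.001, 0.001]
contact_force: [3.8, -2.9, 3.4]
opening: 0.335
finger_force: 81.3
```

>>> step_arm([
  {"offset": [0,0,0],"twist": 0},
  {"offset": [0,0,0],"twist": 0},
  {"offset": [0,0,0],"twist": 0},
  {"offset": [0,0,0],"twist": 0},
], gripper=0.048)

```text
time: 15.6
eef_pos: [0.5464, -0.1859, 0.0464]
tcp_rot: [0.642, 0.767, -0.0, -0.001]
contact_force: [0.6, 0.7, -0.2]
opening: 0.56
finger_force: 0.0
```

>>> step_arm([
  {"offset": [0,0,-0.02],"twist": 0},
  {"offset": [0,0,-0.06],"twist": 0},
  {"offset": [0,0,-0.1],"twist": 0},
  {"offset": [0,0,-0.15],"twist": 0},
  {"offset": [0,0,-0.16],"twist": 0},
  {"offset": [0,0,-0.16],"twist": 0},
])

```text
time: 16.2
eef_pos: [0.5486, -0.1873, 0.2104]
tcp_rot: [0.642, 0.767, 0.001, 0.003]
contact_force: [1.1, 0.3, -0.5]
opening: 0.562
finger_force: 0.0
```

Run:
```python
from h import *
im=ctrl.read_camera("top"); cv2.imwrite("pics/t6.png",cv2.resize(im[150:300,365:565],None,fx=4,fy=4,interpolation=cv2.INTER_CUBIC))
print(knob(im,"top",.106,roi=(380,150,535,300)))
s=ctrl.get_state(); print(s["eef_pos"],s["time"])
p,psi=lev(1.03,z=.2); print(go(p,psi))
```

```text
(array([ 0.63219408, -0.04804281,  0.106     ]), np.float64(1.034302239208644), np.float64(0.08875945788545589), 144.0)
[ 0.54734786 -0.18664834  0.20762919] 16.25
(array([122. , 109.1,   7.6]), np.float64(49.86), np.float64(49.9))
```

View pics/t6.png

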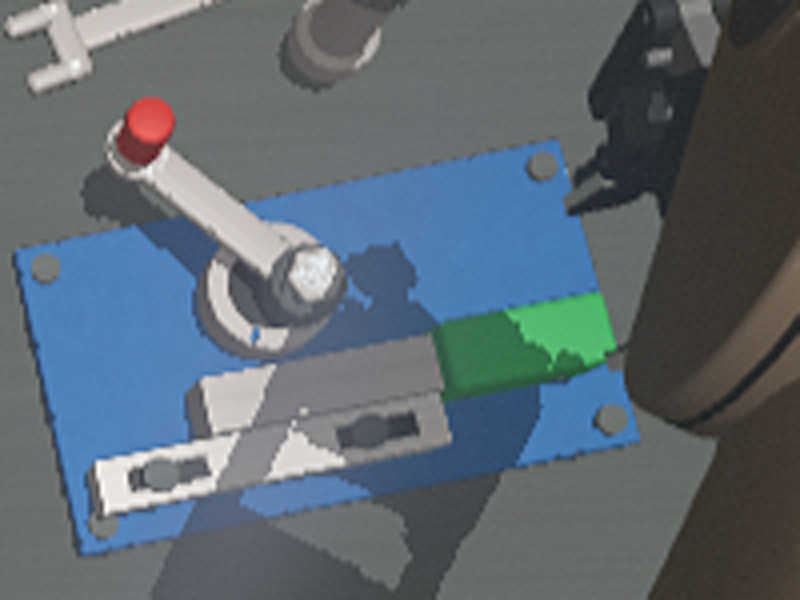

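The gauge is home: its handle shoulder sits on the fence end at (440,340–395) and the blade lies against the fence. The knob is still backed off at (150,118).

>>> step_arm([
  {"offset": [0.03,0.027,0.007],"twist": 8.5},
  {"offset": [0.06,0.055,0.007],"twist": 17},
  {"offset": [0.09,0.082,0.007],"twist": 25.5},
  {"offset": [0.122,0.109,0.007],"twist": 34},
  {"offset": [0.122,0.109,0.007],"twist": 42.5},
  {"offset": [0.122,0.109,0.007],"twist": 50},
  {"offset": [0.122,0.109,0.007],"twist": 50},
  {"offset": [0.122,0.109,0.007],"twist": 50},
])

```text
time: 17.05
eef_pos: [0.632, -0.0473, 0.1977]
tcp_rot: [0.905, 0.425, -0.002, -0.001]
contact_force: [-0.3, -0.5, 0.5]
opening: 0.559
finger_force: 0.0
```

Run:
```python
from h import *
p,psi=lev(1.03,r=.089,z=.087); print(go(p,psi))
```

```text
(array([ -0. ,   1.4, 110.7]), np.float64(0.0), np.float64(0.0))
```

>>> step_arm([
  {"offset": [0,0.001,0.04],"twist": 0},
  {"offset": [0,0.001,0.075],"twist": 0},
  {"offset": [0,0.001,0.1],"twist": 0},
  {"offset": [0,0.001,0.11],"twist": 0},
  {"offset": [0,0.001,0.11],"twist": 0},
  {"offset": [0,0.001,0.11],"twist": 0},
])

```text
time: 17.65
eef_pos: [0.6347, -0.0485, 0.0915]
tcp_rot: [0.906, 0.424, 0.001, 0.001]
contact_force: [0.5, -1.2, 0.6]
opening: 0.562
finger_force: 0.0
```

Run:
```python
from h import *
s=ctrl.get_state(); print(s["eef_pos"],s["contact_force"])
for th in np.arange(1.06,1.8,.06):
    p,psi=lev(th,r=.09,z=.087); print(round(th,2),*go(p,psi,s)[:2])
```

```text
[ 0.6347007  -0.04852469  0.09146821] [ 0.49385306 -1.21208527  0.5832348 ]
1.06 [-0.  -4.6  4.5] -1.84
1.12 [-0.4 -9.9  4.5] -5.28
1.18 [ -1.  -15.3   4.4] -8.72
1.24 [ -2.  -20.6   4.4] -12.16
1.3 [ -3.3 -25.9   4.4] -15.6
1.36 [ -4.9 -31.    4.4] -19.03
1.42 [ -6.8 -36.1   4.4] -22.47
1.48 [ -9.  -41.    4.4] -25.91
1.54 [-11.5 -45.8   4.4] -29.35
1.6 [-14.3 -50.4   4.4] -32.78
1.66 [-17.4 -54.8   4.4] -36.22
1.72 [-20.7 -59.1   4.4] -39.66
1.78 [-24.3 -63.2   4.4] -43.1
```

>>> step_arm([
  {"offset": [0,-0.005,0.002],"twist": -2},
  {"offset": [0,-0.01,0.002],"twist": -5.3},
  {"offset": [-0.001,-0.015,0.002],"twist": -8.7},
  {"offset": [-0.002,-0.0205,0.002],"twist": -12.2},
  {"offset": [-0.003,-0.026,0.002],"twist": -15.6},
  {"offset": [-0.005,-0.031,0.002],"twist": -19},
  {"offset": [-0.007,-0.036,0.002],"twist": -22.5},
  {"offset": [-0.009,-0.041,0.002],"twist": -26},
  {"offset": [-0.0115,-0.046,0.002],"twist": -29.3},
  {"offset": [-0.0145,-0.0505,0.002],"twist": -32.8},
  {"offset": [-0.0175,-0.055,0.002],"twist": -36.2},
  {"offset": [-0.0175,-0.055,0.002],"twist": -36.2},
])

```text
time: 18.85
eef_pos: [0.5818, -0.0266, 0.0909]
tcp_rot: [0.729, 0.684, 0.001, 0.002]
contact_force: [0.0, -0.3, 0.1]
opening: 0.562
finger_force: 0.0
```

```bash
cat >> h.py <<'E'
def tang(s=None):  # force along lever's ccw tangent = -tool y; radial = tool x
    s=s or ctrl.get_state(); R=Ro.from_quat(s["tcp_rot"]).as_matrix(); f=R.T@s["contact_force"]
    d=s["eef_pos"][:2]-M["gt"]; return "toolF",f.round(2),"tcp th",round(np.arctan2(d[1],d[0])-float(M["ga"])+1.9,3),"r",round(np.hypot(*d),4),"z",s["eef_pos"][2].round(4)
E
python3 - <<'E'
from h import *
im=ctrl.read_camera("side")
try: print(knob(im))
except Exception as e: print(e)
s=ctrl.get_state(); print(tang(s))
for th in np.arange(1.66,2.0,.02):
    p,psi=lev(th,r=.09,z=.09); print(round(th,2),*go(p,psi,s)[:2])
E
```

```text
(array([ 0.59656989, -0.02876907,  0.09      ]), np.float64(1.4905679889764312), np.float64(0.09022380824523342), 111.0)
('toolF', array([ 0.3 ,  0.49, -0.01]), 'tcp th', np.float64(1.656), 'r', np.float64(0.0902), 'z', np.float64(0.0906))
1.66 [-0.2 -0.3  0.6] -0.09
1.68 [-0.2 -2.1  0.6] -1.24
1.7 [-0.3 -3.9  0.6] -2.38
1.72 [-0.3 -5.7  0.6] -3.53
1.74 [-0.5 -7.5  0.6] -4.68
1.76 [-0.6 -9.3  0.6] -5.82
1.78 [ -0.8 -11.1   0.6] -6.97
1.8 [ -1.1 -12.9   0.5] -8.11
1.82 [ -1.3 -14.7   0.5] -9.26
1.84 [ -1.7 -16.5   0.5] -10.41
1.86 [ -2.  -18.2   0.5] -11.55
1.88 [ -2.4 -20.    0.5] -12.7
1.9 [ -2.8 -21.7   0.5] -13.84
1.92 [ -3.2 -23.5   0.5] -14.99
1.94 [ -3.7 -25.2   0.5] -16.13
1.96 [ -4.2 -26.9   0.5] -17.28
1.98 [ -4.8 -28.6   0.5] -18.43
2.0 [ -5.4 -30.3   0.5] -19.57
```

>>> step_arm([
  {"offset": [0,-0.004,0],"twist": -2.4},
  {"offset": [-0.0005,-0.0075,0],"twist": -4.7},
  {"offset": [-0.001,-0.011,0],"twist": -7},
  {"offset": [-0.001,-0.011,0],"twist": -7},
])

```text
time: 19.3
eef_pos: [0.5707, -0.0268, 0.0899]
tcp_rot: [0.687, 0.727, 0.001, 0.001]
contact_force: [1.3, 0.2, 1.0]
opening: 0.563
finger_force: 0.5
```

Run:
```python
from h import *
print(tang()); print(knob()); print(tang())
```

```text
('toolF', array([ 0.13,  1.29, -1.02]), 'tcp th', np.float64(1.78), 'r', np.float64(0.0899), 'z', np.float64(0.0899))
(array([ 0.58628007, -0.02736076,  0.09      ]), np.float64(1.6059141402615622), np.float64(0.089819438953634), 111.5)
('toolF', array([-0.1 ,  0.91, -0.82]), 'tcp th', np.float64(1.78), 'r', np.float64(0.0899), 'z', np.float64(0.0897))
```

>>> step_arm([
  {"offset": [0,-0.002,0],"twist": -1.2},
  {"offset": [-0.0002,-0.0035,0],"twist": -2.3},
  {"offset": [-0.0002,-0.0035,0],"twist": -2.3},
])

```text
time: 19.65
eef_pos: [0.5661, -0.0271, 0.0885]
tcp_rot: [0.671, 0.741, 0.0, 0.0]
contact_force: [2.1, 0.4, 0.2]
opening: 0.569
finger_force: 0.7
```

Run:
```python
from h import *
print(tang()); print(knob()); print(tang())
```

```text
('toolF', array([ 0.16,  2.13, -0.22]), 'tcp th', np.float64(1.831), 'r', np.float64(0.09), 'z', np.float64(0.0885))
(array([ 0.58164654, -0.02659169,  0.09      ]), np.float64(1.6579728891415442), np.float64(0.09016344107693731), 111.5)
('toolF', array([-0.8 ,  2.12, -1.03]), 'tcp th', np.float64(1.831), 'r', np.float64(0.0901), 'z', np.float64(0.0885))
```

>>> step_arm([
  {"offset": [0,-0.001,0],"twist": -0.6},
  {"offset": [0,-0.002,0],"twist": -1.2},
  {"offset": [0,-0.002,0],"twist": -1.2},
])

```text
time: 20.0
eef_pos: [0.5642, -0.0273, 0.0884]
tcp_rot: [0.664, 0.748, 0.0, 0.0]
contact_force: [1.9, 0.2, 0.4]
opening: 0.561
finger_force: 1.0
```

Run:
```python
from h import *
print(tang()); print(knob()); print(tang())
```

```text
('toolF', array([-0.  ,  1.89, -0.42]), 'tcp th', np.float64(1.852), 'r', np.float64(0.09), 'z', np.float64(0.0884))
(array([ 0.57958535, -0.02679131,  0.09      ]), np.float64(1.6807210745582992), np.float64(0.08985327007505561), 111.0)
('toolF', array([-0.91,  2.7 , -0.39]), 'tcp th', np.float64(1.852), 'r', np.float64(0.09), 'z', np.float64(0.0884))
```

>>> step_arm([
  {"offset": [0,-0.001,0],"twist": -0.6},
  {"offset": [0,-0.002,0],"twist": -1.2},
  {"offset": [0,-0.002,0],"twist": -1.2},
])

```text
time: 20.35
eef_pos: [0.5624, -0.0276, 0.0884]
tcp_rot: [0.656, 0.755, 0.0, 0.001]
contact_force: [4.4, -1.2, -1.4]
opening: 0.559
finger_force: 2.2
```

Run:
```python
from h import *
print(tang()); print(knob()); print(tang())
```

```text
('toolF', array([-1.77,  4.19,  1.43]), 'tcp th', np.float64(1.872), 'r', np.float64(0.0899), 'z', np.float64(0.0884))
(array([ 0.57763385, -0.02742916,  0.09      ]), np.float64(1.7022886607664771), np.float64(0.0891539718438683), 108.5)
('toolF', array([-0.77,  5.02,  1.29]), 'tcp th', np.float64(1.872), 'r', np.float64(0.0899), 'z', np.float64(0.0885))
```

Touch is clear (about 4.5 N, knob 1.70). Centering the cage and lifting off.

>>> step_arm([
  {"offset": [0,0.005,0],"twist": 2},
  {"offset": [0,0.01,0],"twist": 4},
  {"offset": [0,0.013,0],"twist": 5},
  {"offset": [0,0.013,0],"twist": 5},
  {"offset": [0,0.013,0],"twist": 5},
  {"offset": [0,0.013,0],"twist": 5},
  {"offset": [0,0.013,-0.03],"twist": 5},
  {"offset": [0,0.013,-0.07],"twist": 5},
  {"offset": [0,0.013,-0.11],"twist": 5},
  {"offset": [0,0.013,-0.12],"twist": 5},
  {"offset": [0,0.013,-0.12],"twist": 5},
])

```text
time: 21.5
eef_pos: [0.576, -0.0259, 0.211]
tcp_rot: [0.688, 0.726, 0.001, 0.002]
contact_force: [-0.8, 0.7, -0.1]
opening: 0.561
finger_force: 0.0
```

Run:
```python
from h import *
print(tang()); 
im=ctrl.read_camera("side");print(knob(im)); cv2.imwrite("pics/s7.png",im)
t=ctrl.read_camera("top")
cv2.imwrite("pics/t7.png",cv2.resize(t[150:300,365:565],None,fx=4,fy=4,interpolation=cv2.INTER_CUBIC))
try: print(knob(t,"top",.106,roi=(380,150,535,300)))
except Exception as e: print(e)
p=gw(-.0645,.0392,.21); print(go(p,.177))
```

```text
('toolF', array([ 0.73, -0.75,  0.07]), 'tcp th', np.float64(1.72), 'r', np.float64(0.0907), 'z', np.float64(0.211))
(array([ 0.57888019, -0.02666783,  0.09      ]), np.float64(1.6886117498077282), np.float64(0.0899495355019241), 98.0)
max() iterable argument is empty
(array([-159.9,  -34. ,   -3.2]), np.float64(-7.1), np.float64(-7.1))
```

View pics/t7.png

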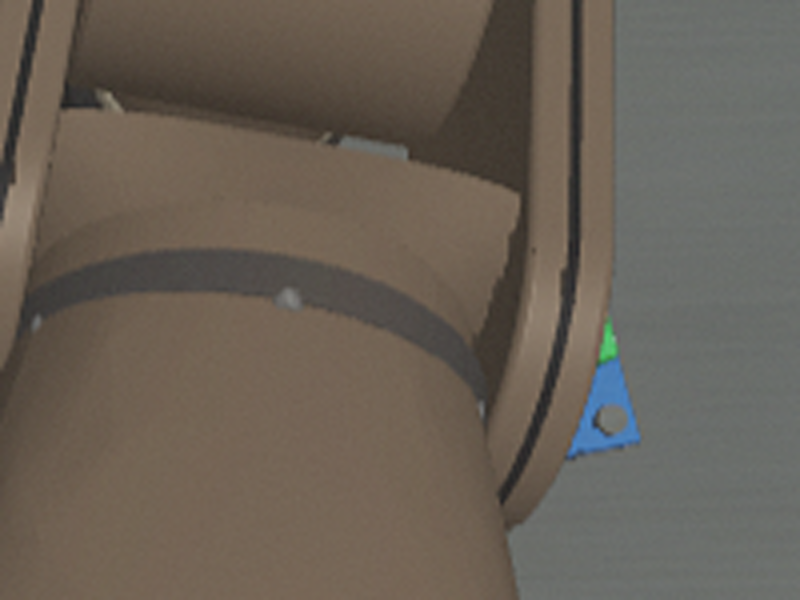

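The arm hides the guide in this view, with only a corner of green handle visible at (610,340). The side view puts the lever at 1.689, as set, so I'm moving on to the handle.

>>> step_arm([
  {"offset": [-0.04,-0.009,-0.003],"twist": -3},
  {"offset": [-0.08,-0.017,-0.003],"twist": -7},
  {"offset": [-0.12,-0.025,-0.003],"twist": -7},
  {"offset": [-0.16,-0.034,-0.003],"twist": -7},
  {"offset": [-0.16,-0.034,-0.003],"twist": -7},
  {"offset": [-0.16,-0.034,-0.003],"twist": -7},
  {"offset": [-0.16,-0.034,-0.003],"twist": -7},
])

```text
time: 22.3
eef_pos: [0.5488, -0.186, 0.2095]
tcp_rot: [0.642, 0.766, -0.0, -0.002]
contact_force: [-0.3, 0.4, 0.1]
opening: 0.563
finger_force: 0.0
```

Run:
```python
from h import *
p=gw(-.0655,.0393,.047); print(go(p,.177))
im=ctrl.read_camera("top"); print(knob(im,"top",.106,roi=(380,150,535,300)))
```

```text
(array([ -2.3,  -0.2, 162.5]), np.float64(-0.07), np.float64(-0.1))
(array([ 0.5743677, -0.0258599,  0.106    ]), np.float64(1.738654186122039), np.float64(0.09071476065926859), 132.0)
```

>>> step_arm([
  {"offset": [-0.002,0,0.04],"twist": 0},
  {"offset": [-0.002,0,0.085],"twist": 0},
  {"offset": [-0.002,0,0.125],"twist": 0},
  {"offset": [-0.002,0,0.15],"twist": 0},
  {"offset": [-0.002,0,0.16],"twist": 0},
  {"offset": [-0.002,0,0.162],"twist": 0},
  {"offset": [-0.002,0,0.162],"twist": 0},
])

```text
time: 23.05
eef_pos: [0.5508, -0.189, 0.0505]
tcp_rot: [0.642, 0.767, 0.0, 0.001]
contact_force: [-0.1, 0.4, -0.1]
opening: 0.563
finger_force: 0.0
```

Run:
```python
from h import *
p=gw(-.0655,.0393,.047); print(go(p,.177),ctrl.get_state()["contact_force"])
```

```text
(array([ 1.4, -1.9,  3.5]), np.float64(-0.05), np.float64(-0.0)) [-0.05595843  0.37857277 -0.14076872]
```

>>> step_arm([
  {"offset": [0.001,-0.002,0.0025],"twist": 0},
  {"offset": [0.001,-0.002,0.0025],"twist": 0},
  {"offset": [0.001,-0.002,0.0025],"twist": 0},
])

```text
time: 23.35
eef_pos: [0.5481, -0.1889, 0.0479]
tcp_rot: [0.643, 0.766, 0.0, 0.001]
contact_force: [0.2, -0.0, 0.8]
opening: 0.562
finger_force: 0.0
```

Run:
```python
from h import *
p=gw(-.0655,.0393,.047); print(go(p,.177),ctrl.get_state()["contact_force"])
```

```text
(array([0.8, 0.6, 0.9]), np.float64(-0.1), np.float64(-0.1)) [ 0.16584522 -0.01949833  0.78491943]
```

>>> step_arm([
  {"offset": [0,0,0],"twist": 0},
  {"offset": [0,0,0],"twist": 0},
  {"offset": [0,0,0],"twist": 0},
  {"offset": [0,0,0],"twist": 0},
  {"offset": [0,0,0],"twist": 0},
  {"offset": [0,0,0],"twist": 0},
], gripper=0.015, grip_force=30)

```text
time: 23.95
eef_pos: [0.5488, -0.1888, 0.0478]
tcp_rot: [0.642, 0.766, 0.001, 0.001]
contact_force: [4.5, 1.7, 4.5]
opening: 0.345
finger_force: 36.8
```

Run:
```python
from h import *
s=ctrl.get_state();print(tang(s)[1],s["wrist_torque"],s["finger_force"],s["opening"])
```

```text
[ 0.87  4.76 -4.52] [ 0.36843014 -0.62206071  0.29295575] 36.75559759140015 0.3445325302822261
```

>>> step_arm([
  {"offset": [0,0.001,-0.0003],"twist": 0},
  {"offset": [0,0.001,-0.0003],"twist": 0},
])

```text
time: 24.15
eef_pos: [0.5488, -0.1887, 0.0477]
tcp_rot: [0.642, 0.766, -0.0, 0.0]
contact_force: [1.7, 0.3, 5.7]
opening: 0.339
finger_force: 37.1
```

Run:
```python
from h import *
s=ctrl.get_state();print(tang(s)[1],s["wrist_torque"],s["finger_force"],s["opening"])
```

```text
[-0.    1.71 -5.71] [ 0.12867773 -0.31042273  0.29262167] 37.055397033691406 0.33935914614852947
```

>>> step_arm([
  {"offset": [-0.004,0,-0.0003],"twist": 0},
  {"offset": [-0.009,0,-0.0003],"twist": 0},
  {"offset": [-0.014,0,-0.0003],"twist": 0},
  {"offset": [-0.019,0,-0.0003],"twist": 0},
  {"offset": [-0.024,0,-0.0003],"twist": 0},
  {"offset": [-0.03,0,-0.0003],"twist": 0},
  {"offset": [-0.034,0,-0.0003],"twist": 0},
  {"offset": [-0.034,0,-0.0003],"twist": 0},
])

```text
time: 24.95
eef_pos: [0.5542, -0.2185, 0.0477]
tcp_rot: [0.643, 0.766, 0.002, -0.003]
contact_force: [1.4, 11.9, 9.7]
opening: 0.34
finger_force: 37.6
```

Run:
```python
from h import *
s=ctrl.get_state();print(tang(s)[1],s["wrist_torque"],s["finger_force"],s["opening"])
im=ctrl.read_camera("top"); print(knob(im,"top",.106,roi=(380,150,535,300)))
a=float(M["ga"]); R=np.array([[np.cos(a),-np.sin(a)],[np.sin(a),np.cos(a)]]);print(R.T@(s["eef_pos"][:2]-M["gt"]))
g=mask(im,50,75,roi=(440,150,620,320)); print(cen(big(g)),cv2.boundingRect(big(g)))
```

```text
[11.61  3.39 -9.66] [ 1.5836685  -0.34040653  0.18112937] 37.63113498687744 0.33992564397203207
(array([ 0.57451636, -0.02578504,  0.106     ]), np.float64(1.7370041102307674), np.float64(0.09078742730396451), 131.0)
[-0.09657305  0.03921251]
(498.8418259023354, 233.40552016985137) (493, 225, 13, 21)
```

>>> step_arm([
  {"offset": [-0.005,0,-0.0006],"twist": 0},
  {"offset": [-0.01,0,-0.0006],"twist": 0},
  {"offset": [-0.015,0,-0.0006],"twist": 0},
  {"offset": [-0.015,0,-0.0006],"twist": 0},
])

```text
time: 25.4
eef_pos: [0.5569, -0.2348, 0.0478]
tcp_rot: [0.643, 0.766, 0.001, -0.002]
contact_force: [3.3, 5.2, 5.4]
opening: 0.346
finger_force: 37.0
```

Run:
```python
from h import *
s=ctrl.get_state();print(tang(s)[1],s["wrist_torque"],s["finger_force"],s["opening"])
im=ctrl.read_camera("top"); print(knob(im,"top",.106,roi=(380,150,535,300))[1])
a=float(M["ga"]); R=np.array([[np.cos(a),-np.sin(a)],[np.sin(a),np.cos(a)]]);print(R.T@(s["eef_pos"][:2]-M["gt"]))
t=cv2.imread("pics/t5.png")
g=mask(im,50,75,roi=(440,150,620,320)); print(cen(big(g)),cv2.boundingRect(big(g)))
```

```text
[ 4.56  4.1  -5.37] [ 0.81113083 -0.46986266 -0.10336793] 36.95367693901062 0.34611546137919885
1.736970855647832
[-0.11311054  0.03942512]
(508.91524216524215, 231.98076923076923) (498, 223, 20, 23)
```

>>> step_arm([
  {"offset": [-0.005,0,-0.0003],"twist": 0},
  {"offset": [-0.012,0,-0.0003],"twist": 0},
  {"offset": [-0.02,0,-0.0003],"twist": 0},
  {"offset": [-0.029,0,-0.0003],"twist": 0},
  {"offset": [-0.038,0,-0.0003],"twist": 0},
  {"offset": [-0.047,0,-0.0003],"twist": 0},
  {"offset": [-0.056,0,-0.0003],"twist": 0},
  {"offset": [-0.065,0,-0.0003],"twist": 0},
  {"offset": [-0.071,0,-0.0003],"twist": 0},
  {"offset": [-0.071,0,-0.0003],"twist": 0},
])

```text
time: 26.45
eef_pos: [0.5685, -0.3074, 0.0475]
tcp_rot: [0.643, 0.766, -0.001, -0.001]
contact_force: [-0.6, 0.8, 1.7]
opening: 0.343
finger_force: 36.5
```

>>> step_arm([
  {"offset": [0,0,0],"twist": 0},
  {"offset": [0,0,0],"twist": 0},
], gripper=0.015, grip_force=80)

```text
time: 26.65
eef_pos: [0.5688, -0.3071, 0.0478]
tcp_rot: [0.642, 0.766, -0.001, -0.0]
contact_force: [-1.4, -0.9, 1.3]
opening: 0.336
finger_force: 81.9
```

>>> step_arm([
  {"offset": [0,0,-0.01],"twist": 0},
  {"offset": [0,0,-0.04],"twist": 0},
  {"offset": [0,0,-0.08],"twist": 0},
  {"offset": [0,0,-0.12],"twist": 0},
  {"offset": [0,0,-0.145],"twist": 0},
  {"offset": [0,0,-0.145],"twist": 0},
  {"offset": [0,0,-0.145],"twist": 0},
])

```text
time: 27.35
eef_pos: [0.5692, -0.306, 0.1924]
tcp_rot: [0.642, 0.766, 0.0, -0.0]
contact_force: [-0.1, -0.2, -4.7]
opening: 0.331
finger_force: 81.5
```

Run:
```python
from h import *
s=ctrl.get_state();print(tang(s)[1],s["wrist_torque"],s["finger_force"],s["opening"])
im=ctrl.read_camera("top"); print(knob(im,"top",.106,roi=(380,150,535,300))[1])
# return: TCP over grasp place in tray
a3=float(M["a3"]); 
p=np.array([.5044,.2839,.19]); print(go(p,-1.775))
print(go([*s["eef_pos"][:2],.19]))
```

```text
[-0.17 -0.14  4.68] [-0.02110684  0.01672776  0.02221327] 81.47300004959106 0.33120747119426314
1.736873632726217
(array([591.5,  39.8,   2.3]), np.float64(111.75), np.float64(111.7))
(array([-0.6,  0.6,  0.7]), 0, 0)
```

>>> step_arm([
  {"offset": [0.049,0.003,0],"twist": 8.5},
  {"offset": [0.098,0.006,0],"twist": 17},
  {"offset": [0.147,0.01,0],"twist": 25.5},
  {"offset": [0.196,0.013,0],"twist": 34},
  {"offset": [0.245,0.016,0],"twist": 42.5},
  {"offset": [0.294,0.02,0],"twist": 51},
  {"offset": [0.343,0.023,0],"twist": 59.5},
  {"offset": [0.392,0.026,0],"twist": 68},
  {"offset": [0.441,0.03,0],"twist": 76.5},
  {"offset": [0.49,0.033,0],"twist": 85},
  {"offset": [0.54,0.036,0],"twist": 93.5},
  {"offset": [0.589,0.04,0],"twist": 102},
])

```text
time: 28.6
eef_pos: [0.5071, 0.2525, 0.1898]
tcp_rot: [1.0, 0.026, -0.003, 0.001]
contact_force: [0.0, -0.0, -3.9]
opening: 0.334
finger_force: 81.4
```

>>> step_arm([
  {"offset": [0,0,0],"twist": 8.5},
  {"offset": [0,0,0],"twist": 8.5},
  {"offset": [0,0,0],"twist": 8.5},
  {"offset": [0,0,0],"twist": 8.5},
])

```text
time: 29.0
eef_pos: [0.5091, 0.2502, 0.192]
tcp_rot: [0.999, -0.045, -0.001, 0.0]
contact_force: [-0.5, -0.1, -3.3]
opening: 0.337
finger_force: 81.5
```

Run:
```python
from h import *
s=ctrl.get_state();print(s["finger_force"],s["contact_force"],s["qpos"][5])
print(go([.5044,.2839,.19],-1.765))
```

```text
81.4754855632782 [-0.51951815 -0.08167855 -3.32949532] 1.9379374064770174
(array([ -7.6, -33.1,   2. ]), np.float64(6.02), np.float64(6.0))
```

>>> step_arm([
  {"offset": [-0.0075,-0.033,0],"twist": 6},
  {"offset": [-0.0075,-0.033,0],"twist": 6},
  {"offset": [-0.0075,-0.033,0],"twist": 6},
  {"offset": [-0.0075,-0.033,0.03],"twist": 6},
  {"offset": [-0.0075,-0.033,0.07],"twist": 6},
  {"offset": [-0.0075,-0.033,0.11],"twist": 6},
  {"offset": [-0.0075,-0.033,0.115],"twist": 6},
  {"offset": [-0.0075,-0.033,0.115],"twist": 6},
  {"offset": [-0.0075,-0.033,0.115],"twist": 6},
])

```text
time: 29.9
eef_pos: [0.507, 0.2849, 0.0809]
tcp_rot: [0.995, -0.097, 0.002, -0.001]
contact_force: [0.1, -0.5, -4.0]
opening: 0.336
finger_force: 81.5
```

Run:
```python
from h import *
s=ctrl.get_state();print(s["finger_force"],s["contact_force"])
print(go([.5044,.2839,.045],-1.765))
im=ctrl.read_camera("side"); g=big(mask(im,50,75)); print(cen(g),cv2.contourArea(g)); h=s["eef_pos"]
print(proj("side",[h[0]-.02,h[1]+.004,h[2]+.014]))
```

```text
81.53963685035706 [ 0.05053673 -0.5472006  -3.95915773]
(array([-2.5,  1.6, 35.9]), np.float64(-0.03), np.float64(-0.0))
(317.4804992199688, 332.9732189287571) 641.0
(np.float64(313.3315606340267), np.float64(324.5551791781862))
```

Lowering to just above the floor, then seating by force.

>>> step_arm([
  {"offset": [-0.0025,0.001,0.015],"twist": 0},
  {"offset": [-0.0025,0.001,0.028],"twist": 0},
  {"offset": [-0.0025,0.001,0.035],"twist": 0},
  {"offset": [-0.0025,0.001,0.037],"twist": 0},
  {"offset": [-0.0025,0.001,0.037],"twist": 0},
  {"offset": [-0.0025,0.001,0.037],"twist": 0},
])

```text
time: 30.55
eef_pos: [0.5022, 0.2844, 0.0419]
tcp_rot: [0.995, -0.097, -0.0, 0.0]
contact_force: [-3.4, -2.1, 5.2]
opening: 0.332
finger_force: 82.6
```

>>> step_arm([
  {"offset": [0,0,0.001],"twist": 0},
  {"offset": [0,0,0.0015],"twist": 0},
  {"offset": [0,0,0.0015],"twist": 0},
])

```text
time: 30.85
eef_pos: [0.5022, 0.2844, 0.0419]
tcp_rot: [0.995, -0.097, -0.001, 0.0]
contact_force: [-7.5, -3.5, 12.8]
opening: 0.339
finger_force: 84.0
```

>>> step_arm([
  {"offset": [0,0,-0.0015],"twist": 0},
  {"offset": [0,0,-0.0015],"twist": 0},
])

```text
time: 31.05
eef_pos: [0.5026, 0.2845, 0.0419]
tcp_rot: [0.995, -0.097, 0.0, -0.0]
contact_force: [-3.2, -1.1, 4.3]
opening: 0.338
finger_force: 82.7
```

>>> step_arm([
  {"offset": [0,0,0],"twist": 0},
  {"offset": [0,0,0],"twist": 0},
  {"offset": [0,0,0],"twist": 0},
  {"offset": [0,0,0],"twist": 0},
], gripper=0.047)

```text
time: 31.45
eef_pos: [0.5025, 0.2843, 0.0412]
tcp_rot: [0.995, -0.097, 0.0, -0.0]
contact_force: [-0.0, -0.3, 0.2]
opening: 0.546
finger_force: 0.0
```

>>> step_arm([
  {"offset": [0,0,-0.02],"twist": 0},
  {"offset": [0,0,-0.06],"twist": 0},
  {"offset": [0,0,-0.11],"twist": 0},
  {"offset": [-0.04,0.02,-0.15],"twist": 0},
  {"offset": [-0.08,0.06,-0.17],"twist": 0},
  {"offset": [-0.08,0.1,-0.17],"twist": 0},
  {"offset": [-0.08,0.15,-0.17],"twist": 0},
  {"offset": [-0.08,0.2,-0.17],"twist": 0},
  {"offset": [-0.08,0.2,-0.17],"twist": 0},
])

```text
time: 32.35
eef_pos: [0.3845, 0.0999, 0.2114]
tcp_rot: [0.995, -0.1, 0.001, 0.001]
contact_force: [0.4, -0.0, -0.3]
opening: 0.551
finger_force: 0.0
```

Run:
```python
from h import *
s=ctrl.get_state();print(s["time"],s["finger_force"],s["contact_force"],s["eef_pos"])
t=ctrl.read_camera("top"); im=ctrl.read_camera("side")
t0=cv2.imread("pics/top0.png"); i0=cv2.imread("pics/side0.png")
for n,a,lo,hi,roi in(("green top",(t0,t),50,75,(130,180,260,330)),("green side",(i0,im),50,75,(200,290,360,420)),("yellow side",(i0,im),22,35,(200,290,360,420))):
    for x in a:
        c=big(mask(x,lo,hi,100,40,roi=roi)); print(n,np.round(cen(c),1),cv2.contourArea(c),np.round(cv2.minAreaRect(c)[1:],1) if 0 else cv2.minAreaRect(c))
for f in (lambda:knob(t,"top",.106,roi=(380,150,535,300)),lambda:knob(im)):
    try: print(f())
    except Exception as e: print(e)
```

```text
32.35 0.0 [ 0.38605021 -0.03242674 -0.25750625] [0.38447744 0.09985399 0.2114219 ]
green top [200.6 283.1] 632.0 ((200.5852508544922, 283.1376953125), (16.777130126953125, 41.1125602722168), 13.240520477294922)
green top [200.6 283. ] 631.0 ((200.59616088867188, 283.01922607421875), (16.865985870361328, 40.98826599121094), 11.309932708740234)
green side [314.5 342.4] 901.5 ((314.4000244140625, 342.20001220703125), (41.14365005493164, 25.043960571289062), 26.56505012512207)
green side [314.4 342.4] 900.5 ((314.1317138671875, 342.2146301269531), (40.648643493652344, 25.283178329467773), 24.775142669677734)
yellow side [296.7 378.1] 957.5 ((296.1999816894531, 378.10003662109375), (43.37971878051758, 25.043960571289062), 26.56505012512207)
yellow side [296.7 378.2] 964.0 ((296.3358154296875, 378.02301025390625), (43.481201171875, 25.325485229492188), 27.552810668945312)
(array([ 0.57460294, -0.02579718,  0.106     ]), np.float64(1.7360522988071125), np.float64(0.09077413594012947), 130.0)
(array([ 0.57935896, -0.02770648,  0.09      ]), np.float64(1.6828280889256906), np.float64(0.08892951997680967), 97.5)
```

The green gauge stands exactly where it started, the yellow hasn't moved, and the lever is still as set. Handing in.

```bash
python3 -c "
from plant import ctrl
print(ctrl.sign_off())"
```

```text
the job is handed in; nothing more can be done
None
```

I set the roller to a light touch on the 24 mm gauge and the lever stayed put while the gauge was drawn out, with drag peaking at about 12 N. The green gauge is back upright in its tray and I never touched the bystanders. The job is handed in at about 32 s, with no verdict shown.

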